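# Sort full and empty consumable tins by weight and shut the drawer

## Robot

A 7-joint arm with a two-finger parallel gripper is mounted at the origin on a cart in front of the work surface, level with it; the furniture and walls round the work are solid. World frame = base frame: x ahead of the robot, y to its left, z up, the work surface at z = 0. Lengths are in mm, angles in rad, forces in N, time in s.
With the tool pointing down it reaches from about 425 to 825 mm from the base axis. Payload 3.6 kg.
Tool frame: the origin (TCP) lies on the centre line of the jaws, within the pads' length; the fingertips stand 14 mm ahead of it and the grasp point (between the pads) lies 5 mm behind it (r.tips_ahead is the distance from the TCP to the fingertips, in mm); x points along the fingers, y is the direction in which the jaws open and shut, and the axes are right-handed (so a half turn about x gives the same grasp; the last joint's range is limited). The gripper opens to 85 mm and grips with 20 to 120 N. Pads are 22 mm wide; open, the fingers measure 114 mm over their backs; the gripper's body (76 mm by 85 mm) begins 54 mm behind the grasp point. The pads swing forward as they close: fully open they stand 13 mm farther back than shut.
Start: joints at [1.115, 0.615, -0.013, 1.423, 0.008, 1.103, -0.04], TCP at [270.264, -591.119, 245.297] pointing down, gripper open.
Joint ranges: [-3.12, 3.12], [-0.3, 2.06], [-1.34, 1.32], [0.26, 2.42], [-1.36, 4.5], [0.01, 1.98], [-2.84, 2.84]. Speed limits (rad/s): [2.79, 2.79, 3.14, 3.14, 3.14, 3.14, 3.14].

## Interface

Orientations are given as a unit quaternion [w, x, y, z].
In Python, from bench import r gives the robot as it stands. Calls block until the motion is done:
- r.goto(position, orientation): joint-space move of the TCP to a pose.
- r.move_straight(position, rotation=None, max_speed=150): straight line of the TCP; rotation=None keeps the orientation; max_speed is the mean speed in mm/s.
- r.move_j(angles): joint-space move.
- r.gripper_to(opening, grip_force=None): opening from 0.0 (shut) to 1.0 (fully open); grip_force is the grip in N (None keeps the last); returns when the fingers have stopped.
- r.hold(seconds).
- r.ik(position, orientation): joint angles nearest the present ones, or None.
- r.get_image(name): name is "scene" or "top" or "wrist"; returns a dict with "img" (480x640x3 uint8, red, green, blue), "range_z" (480x640 float32, mm along the optical axis (not along the pixel's ray), 0 where there is no reading), "mtx" (3x3 intrinsics, pixels), "D" ([k1, k2, p1, p2, k3] as OpenCV has them; the pictures are not rectified), "rvec" (rotation vector, rad) and "tvec" (3), from world to camera coordinates, as OpenCV has them. Camera axes: x right, y down, z forward; pixel columns grow to the right and rows downward; lengths in mm; the calibration is good to about 2 mm. A picture is of the moment at which its call begins.
A pose or a line that the arm cannot do raises r.Unreachable and nothing moves.
- r.close_job(): hands the job in, once; it reports no verdict.
Readings, each from a call of its own:
- r.get_time(): time.
- r.get_joints(): joint angles.
- r.get_qd(): joint speeds.
- r.get_tau(): joint torques, N m.
- r.get_tcp_pos(): TCP position.
- r.get_tool_rot(): TCP orientation.
- r.get_ft_force(): force on the tool from outside, world axes, zero at the start.
- r.get_wrist_torque(): the same for the moment, N m.
- r.get_opening(): opening from 0.0 (shut) to 1.0 (fully open).
Only numpy, scipy, OpenCV 4.12 (cv2) and the standard library are available. Lean on these libraries where they do the work, as an engineer would, in place of code of your own. Each camera call takes 0.05 s, during which the arm holds its last target.

## Task

Some of the three look-alike grey tins with orange lids are full and some are empty: lift each to feel its weight, stand the full ones in the open drawer of the small green cabinet and the empty ones in the yellow refill tray. Then push the drawer fully shut. Set the tins down upright without dropping them, and leave the tools lying where they are.

Things in the scene. Friction and masses are not known exactly. Their poses are not given: they have to be found in the camera images.
- tin_a_mid (a point): one of three look-alike lidded tins: grey, 44 mm (its x) by 66 mm (its y) by 56 mm high, orange lid (with a dark band under it) that stays shut. This point is its centre, 28 mm above its underside; z is up. An empty tin weighs about 0.14 kg, a full one 0.55 to 0.8 kg; which are full (one or two of the three) changes every time and cannot be seen
- tin_b_mid (a point): one of three look-alike lidded tins: grey, 44 mm (its x) by 66 mm (its y) by 56 mm high, orange lid (with a dark band under it) that stays shut. This point is its centre, 28 mm above its underside; z is up. An empty tin weighs about 0.14 kg, a full one 0.55 to 0.8 kg; which are full (one or two of the three) changes every time and cannot be seen
- tin_c_mid (a point): one of three look-alike lidded tins: grey, 44 mm (its x) by 66 mm (its y) by 56 mm high, orange lid (with a dark band under it) that stays shut. This point is its centre, 28 mm above its underside; z is up. An empty tin weighs about 0.14 kg, a full one 0.55 to 0.8 kg; which are full (one or two of the three) changes every time and cannot be seen
- cab: small green steel cabinet, fixed to the worktop, 170 mm deep (its x) by 190 mm wide (its y) by 100 mm high, at the right of the bench; origin at the centre of its underside; its drawer comes out along its own -x (roughly towards the middle of the bench)
- cab_drawer (a joint): how far the drawer is pulled out, m: 0 fully shut, at most 0.12; it starts 0.11 m or more out. Light friction, 1 to 2 N to slide; it stays where it is left
- drawer_floor (a point): point on the drawer's floor, midway across, moving with it; axes as the cabinet's. Floor reaches 57 mm from it to the front panel (-x, 79 mm high), 98 mm back (+x), 80 mm to each side (sides 18 mm high). As the drawer starts, up to 50 mm back of it is clear of the cabinet's top. Room for two tins side by side, long side along x, 40 mm either side of it
- drawer_pull (a point): middle of the drawer's steel pull bar (8 mm thick, 70 mm long along y, 18 mm in front of the panel, 68 mm above the worktop), moving with the drawer; axes as the cabinet's. Pushing it along the cabinet's +x shuts the drawer
- tray: low yellow refill tray, fixed to the worktop, 100 mm (its x) by 180 mm (its y), rim 14 mm high, 3 mm thick; origin at the centre of its underside
- tray_floor (a point): centre of the refill tray's inner floor, 3 mm above the worktop; axes as the tray's. Room for two tins, long side along x, centred 42 mm to either side along y
- pliers: red-handled pliers, 177 mm long, lying loose; origin at the centre of its underside; to be left alone
- caliper: steel caliper, 190 mm long, lying loose; origin at the centre of its underside; to be left alone
- square: try square, 123 by 76 mm, lying loose; origin at the centre of its underside; to be left alone
- magnet: red triangular welding magnet, 74 by 103 mm, lying loose; origin at the centre of its underside; to be left alone
- bar: dark flat steel bar, 30 by 100 by 6 mm, lying loose; origin at the centre of its underside; to be left alone

How it is judged:
By the outcome, as a careful person would: the job done as asked, in the order asked, and still so for the second after the job is handed in, with the robot touching nothing.
It also fails if it takes over 70 s, if anything falls off the work surface, if the arm or the gripper's body presses on something with over 40 N, if the wrist force passes 120 N, or if a joint passes its speed limit or range.

## Working session

There is one attempt and no reset: what is moved stays moved. The work goes in short steps, each a Python script; the robot and the scene stay as the last script left them, time stands still between calls to the robot, and variables do not carry over. Pictures are saved under pics/ and viewed, and the job is handed in when it is done.

```bash
ls; mkdir -p pics; python3 - <<'E'
from bench import r
import cv2,numpy as np
for n in("scene","top"):
    d=r.get_image(n); cv2.imwrite(f"pics/{n}0.png",d["img"][:,:,::-1]); np.savez(f"{n}0.npz",**d)
    print(n,d["mtx"],d["D"],d["rvec"],d["tvec"],(d["range_z"]>0).mean())
print(r.get_time(),r.get_tool_rot(),r.tips_ahead,r.get_ft_force())
E
```

```text
pics
scene [[587.44419278   0.         326.21259791]
 [  0.         587.44419278 235.26143775]
 [  0.           0.           1.        ]] [-0.01419146  0.          0.          0.          0.        ] [ 2.3226979   1.45261264 -0.32423206] [-126.16083173 -447.9690408  1614.21658073] 0.9959602864583333
top [[546.84712079   0.         321.62911103]
 [  0.         546.84712079 245.27881719]
 [  0.           0.           1.        ]] [-0.12016362  0.          0.          0.          0.        ] [ 2.14221761 -2.18219222  0.08012244] [ -82.65248622  527.65533354 1349.83578173] 0.99591796875
0.1 [-0.14969119 -0.69073471 -0.15126952  0.69108295] 14.0 [ 0.26148432  1.47387115 -0.33735113]
```

View pics/scene0.png

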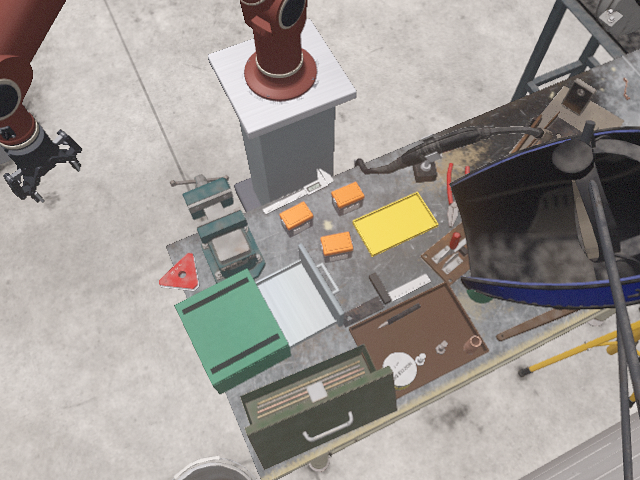

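View pics/top0.png

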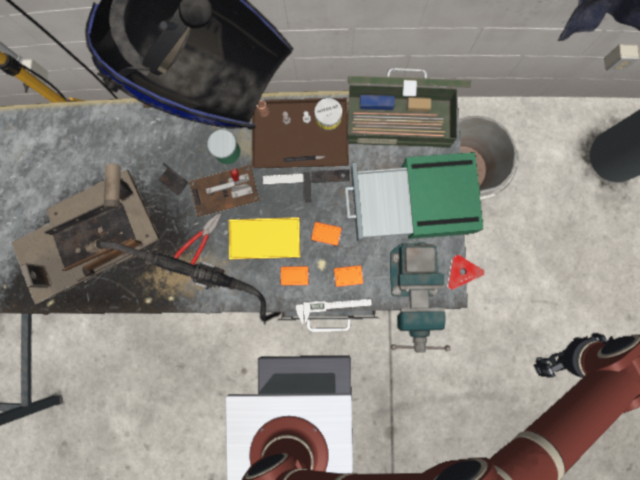

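The top view shows the tins (orange lids) at about (326,233), (294,276) and (348,276), the tray at (264,239), and the drawer, open to the left of the green cabinet, at (383,203). The magnet sits at (465,271), with a vise in front of the cabinet. Next I measure.

```bash
cat > vis.py <<'E'
import cv2,numpy as np
def rays(d,px):
    n=cv2.undistortPoints(np.float64(px).reshape(-1,1,2),d["mtx"],d["D"]).reshape(-1,2)
    R=cv2.Rodrigues(d["rvec"])[0]; c=-R.T@np.float64(d["tvec"]).ravel()
    return c,np.c_[n,np.ones(len(n))]@R
def plane(d,px,z):
    c,v=rays(d,px); return c+v*((z-c[2])/v[:,2])[:,None]
def proj(d,P): return cv2.projectPoints(np.float64(P).reshape(-1,1,3),d["rvec"],d["tvec"],d["mtx"],d["D"])[0].reshape(-1,2)
def depthpts(d,mask):
    v,u=np.nonzero(mask&(d["range_z"]>0)); c,w=rays(d,np.c_[u,v]); return c+w*d["range_z"][v,u][:,None]
H={"orange":((7,150,120),(17,255,255)),"yellow":((22,150,120),(32,255,255)),"green":((65,100,50),(85,255,220))}
def mask(d,c): return cv2.inRange(cv2.cvtColor(d["img"],cv2.COLOR_RGB2HSV),*H[c])
def blobs(d,c,amin):
    cs,_=cv2.findContours(mask(d,c),cv2.RETR_EXTERNAL,cv2.CHAIN_APPROX_NONE)
    return [k for k in cs if cv2.contourArea(k)>amin]
def rect(d,k,z):
    P=plane(d,k.reshape(-1,2),z); (c,s,a)=cv2.minAreaRect(np.float32(P[:,:2]))
    if s[0]<s[1]: s=s[::-1]; a+=90   # a = direction of long side
    return np.array(c),np.array(s),(a+90)%180-90
E
python3 - <<'E'
import numpy as np,cv2
from vis import *
for n in("scene","top"):
    d=dict(np.load(f"{n}0.npz"))
    for c,z,a in(("orange",56,150),("yellow",14,1000),("green",100,2000)):
        for k in blobs(d,c,a):
            print(n,c,cv2.contourArea(k),*rect(d,k,z), k.reshape(-1,2).mean(0))
            m=np.zeros((480,640),np.uint8); cv2.drawContours(m,[k],-1,1,-1); P=depthpts(d,m>0); print("   z med",np.median(P,0), np.percentile(P[:,2],[5,95]))
E
```

```text
scene orange 478.0 [ 553.73272705 -105.06980896] [66.04805756 45.28816223] 76.63098907470703 [336.38372093 243.04651163]
   z med [ 554.06928032 -105.24064861   56.88296656] [52.48734744 61.27616953]
scene orange 423.0 [ 449.09771729 -157.44624329] [66.42018127 44.6940918 ] -85.94061613082886 [293.90425532 215.0212766 ]
   z med [ 450.54747078 -157.27485076   56.89258475] [52.25231586 61.35177674]
scene orange 431.0 [452.17456055 -25.4637413 ] [67.00645447 46.03992844] -89.66167876124382 [347.11842105 194.61842105]
   z med [452.92627826 -26.32444335  56.7306403 ] [51.93472472 61.0952764 ]
top orange 443.0 [ 447.81863403 -156.1267395 ] [66.07056427 44.18898392] -84.74365711212158 [348.05952381 275.48809524]
   z med [ 448.35031668 -156.09338295   56.32938296] [51.06913328 60.71094326]
top orange 443.0 [451.25579834 -24.11881638] [63.80481339 44.02581406] 89.12973022460938 [294.         275.27380952]
   z med [450.73169952 -24.26058227  56.50720901] [51.42693032 61.04701865]
top orange 445.0 [ 552.79211426 -104.23846436] [66.25562286 45.66207886] 76.63587951660156 [325.93902439 233.30487805]
   z med [ 552.87094939 -104.21942793   56.15092779] [51.00205948 61.00712321]
top yellow 2641.0 [548.93902588  54.90727234] [179.10958862 100.23519135] -89.46572840213776 [263.88785047 237.92523364]
   z med [550.00793969  55.8980253    2.9564899 ] [-2.15141284 13.04932527]
top green 5189.0 [ 636.24078369 -386.65911865] [193.06872559 174.77653503] 2.991116523742676 [442.70408163 194.89455782]
   z med [ 635.52308275 -390.15061295   99.66974589] [ 94.53585656 104.13241001]
```

```bash
python3 - <<'E'
import numpy as np,cv2
for n,(x,y,w,h),f in(("top",(280,140,220,170),4),("scene",(150,160,310,240),2)):
    d=dict(np.load(f"{n}0.npz")); i=d["img"][y:y+h,x:x+w,::-1]
    i=cv2.resize(i,None,fx=800/w if 600/h>800/w else 600/h,fy=800/w if 600/h>800/w else 600/h,interpolation=2); cv2.imwrite(f"pics/{n}z.png",i); print(i.shape)
E
```

```text
(600, 776, 3)
(600, 775, 3)
```

View pics/topz.png

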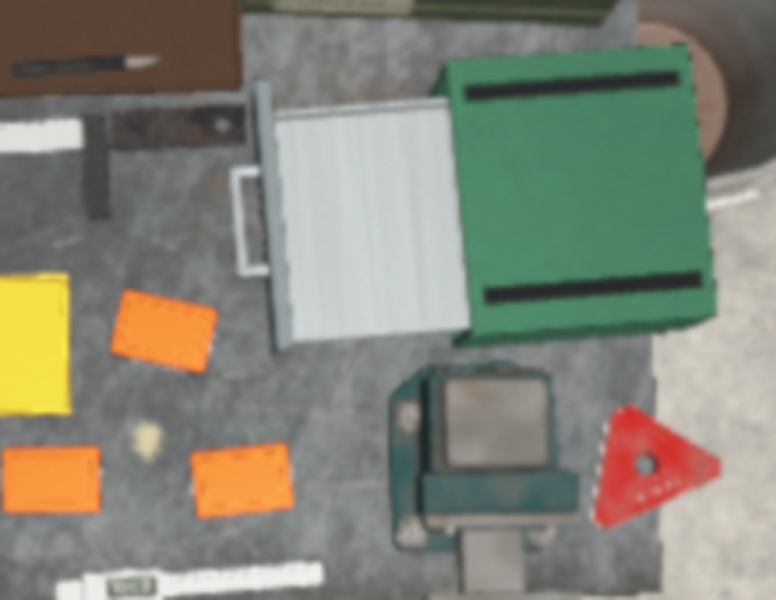

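View pics/scenez.png

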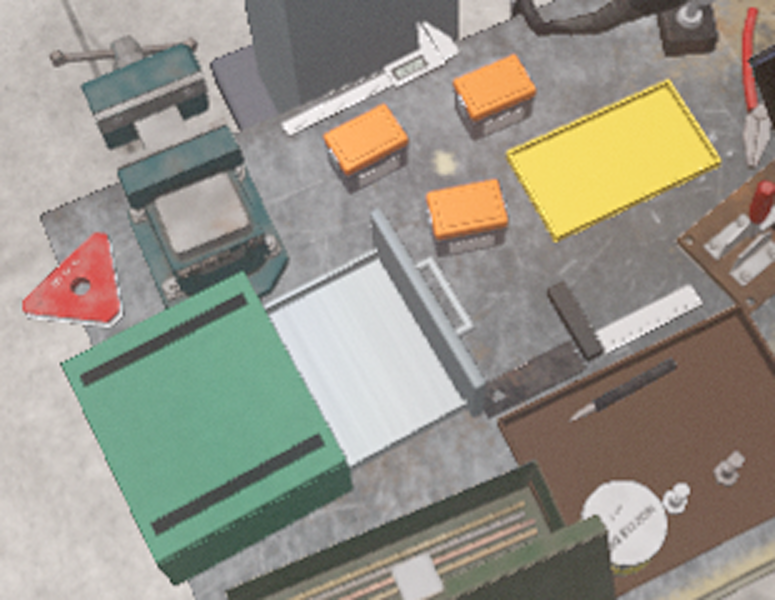

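```bash
python3 - <<'E'
import numpy as np,cv2
from vis import *
for n in("scene","top"):
    d=dict(np.load(f"{n}0.npz")); h=cv2.cvtColor(d["img"],cv2.COLOR_RGB2HSV)
    for u,v in ({"scene":[(230,320),(270,365),(395,220)],"top":[(440,200),(440,164),(440,232),(420,234)]}[n]): print(n,u,v,h[v,u])
    m=(h[...,0]>65)&(h[...,0]<90)&(h[...,1]>80)
    if 1:
        vv,uu=np.nonzero(m&(d["range_z"]>0)); P=np.full((480,640,3),np.nan); c,w=rays(d,np.c_[uu,vv]); P[vv,uu]=c+w*cv2.medianBlur(d["range_z"],5)[vv,uu][:,None]
        t=m&(np.abs(P[...,2]-100)<5)&(P[...,0]>500)&(P[...,1]<-250)
        t=cv2.morphologyEx(t.astype(np.uint8),cv2.MORPH_CLOSE,np.ones((9,9))); t=cv2.morphologyEx(t,cv2.MORPH_OPEN,np.ones((5,5)))
        cs,_=cv2.findContours(t,0,1); k=max(cs,key=cv2.contourArea); print(n,cv2.contourArea(k),*rect(d,k,100))
        q=cv2.approxPolyDP(cv2.convexHull(k),6,True).reshape(-1,2); print(q.tolist(),plane(d,q,100)[:,:2].round(1).tolist())
E
```

```text
scene 230 320 [ 77  87 164]
scene 270 365 [76 67 87]
scene 395 220 [ 25 147 246]
scene 7040.0 [ 641.48590088 -391.62615967] [190.14167786 167.67980957] 3.246704578399658
[[248, 272], [284, 344], [211, 380], [176, 304]] [[550.2, -314.2], [726.1, -309.6], [729.3, -467.9], [551.1, -476.3]]
top 440 200 [ 73 110 135]
top 440 164 [105  12  42]
top 440 232 [ 74 109 122]
top 420 234 [ 74 108 109]
top 5102.0 [ 639.78546143 -390.96838379] [189.02458191 166.62225342] 3.8623881340026855
[[473, 154], [481, 228], [415, 233], [407, 159]] [[734.2, -465.5], [552.8, -475.6], [543.8, -316.5], [724.1, -303.9]]
```

```bash
python3 - <<'E'
import numpy as np,cv2
from vis import *
a=np.radians(3.5); X=np.array([np.sin(a),-np.cos(a)]); Y=np.array([np.cos(a),np.sin(a)]); C=np.array([640.5,-391.5])
for n in("scene","top"):
    d=dict(np.load(f"{n}0.npz")); vv,uu=np.nonzero(d["range_z"]>0); c,w=rays(d,np.c_[uu,vv]); P=c+w*d["range_z"][vv,uu][:,None]
    L=np.c_[(P[:,:2]-C)@X,(P[:,:2]-C)@Y,P[:,2]]
    # drawer profile along cab x within |y|<30
    for y0,y1 in((-30,30),(45,75),(-75,-45)):
        s=(L[:,1]>y0)&(L[:,1]<y1)
        print(n,y0,[(int(x),int(np.median(L[s&(abs(L[:,0]-x)<2),2])),int(np.percentile(L[s&(abs(L[:,0]-x)<2),2],95))) for x in range(-240,-70,4)])
    s=(L[:,0]>-190)&(L[:,0]<-90)&(abs(L[:,1])<70)&(L[:,2]<40); print("floor z",np.median(L[s,2]))
    s=(L[:,0]>-225)&(L[:,0]<-190)&(L[:,2]>74); print("panel top",np.percentile(L[s,2],[50,90]),np.median(L[s,0]),np.percentile(L[s,1],[1,99]))
E
```

```text
return _methods._mean(a, axis=axis, dtype=dtype,
  ret = ret.dtype.type(ret / rcount)
Traceback (most recent call last):
ValueError: cannot convert float NaN to integer
```

```bash
python3 - <<'E'
from bench import r
import cv2,numpy as np
from scipy.spatial.transform import Rotation as R
d=r.get_image("wrist"); np.savez("w0.npz",**d)
q=r.get_tool_rot(); T=R.from_quat([*q[1:],q[0]]).as_matrix(); print(T.round(3), r.get_tcp_pos())
Rc=cv2.Rodrigues(d["rvec"])[0]; c=-Rc.T@d["tvec"]; print("cam in tool",T.T@(c.ravel()-r.get_tcp_pos()),"cam axes in tool\n",(T.T@Rc.T).round(3),d["mtx"],d["D"])
E
```

```text
[[-0.001  0.416 -0.909]
 [ 0.002 -0.909 -0.416]
 [-1.    -0.002 -0.   ]] [ 270.05328814 -590.64295116  244.42016137]
cam in tool [-127.44728735   -0.23857111  -71.0124316 ] cam axes in tool
 [[ 0.    -0.276  0.961]
 [ 1.     0.001 -0.   ]
 [-0.001  0.961  0.276]] [[345.72223938   0.         324.03950185]
 [  0.         345.72223938 244.68033631]
 [  0.           0.           1.        ]] [0.01689337 0.         0.         0.         0.        ]
```

```bash
python3 - <<'E'
import numpy as np,cv2
from vis import *
a=np.radians(3.5); X=np.array([np.sin(a),-np.cos(a)]); Y=np.array([np.cos(a),np.sin(a)]); C=np.array([640.5,-391.5])
f=lambda v,p:int(np.percentile(v,p)) if len(v) else None
for n in("scene","top"):
    d=dict(np.load(f"{n}0.npz")); vv,uu=np.nonzero(d["range_z"]>0); c,w=rays(d,np.c_[uu,vv]); P=c+w*d["range_z"][vv,uu][:,None]
    L=np.c_[(P[:,:2]-C)@X,(P[:,:2]-C)@Y,P[:,2]]
    for y0,y1 in((-30,30),(45,75),(-75,-45)):
        s=(L[:,1]>y0)&(L[:,1]<y1)
        print(n,y0,[(x,f(L[s&(abs(L[:,0]-x)<2),2],50),f(L[s&(abs(L[:,0]-x)<2),2],95)) for x in range(-244,-180,4)])
    s=(L[:,0]>-190)&(L[:,0]<-90)&(abs(L[:,1])<70)&(L[:,2]<40); print("floor z",np.median(L[s,2]))
    s=(L[:,0]>-225)&(L[:,0]<-185)&(L[:,2]>74); print("panel top",np.percentile(L[s,2],[50,90]),np.median(L[s,0]),np.percentile(L[s,1],[1,99]))
# panel edge/bar by eye from crops
for n,px in(("top",[(262,85),(283,350),(237,170),(243,275)]),("scene",[(373,212),(470,402),(428,262),(467,330)])):
    d=dict(np.load(f"{n}0.npz")); o,s=((280,140),776/220) if n=="top" else ((150,160),2.5)
    p=np.array(px)/s+o; 
    for z,i in((82,[0,1]),(87,[0,1]),(72,[2,3])):
        W=plane(d,p[i],z)[:,:2]-C; print(n,z,np.c_[W@X,W@Y].round(1).tolist())
E
```

```text
scene -30 [(-244, 0, 3), (-240, 0, 69), (-236, 70, 75), (-232, 71, 74), (-228, None, None), (-224, None, None), (-220, None, None), (-216, 93, 97), (-212, 95, 99), (-208, 93, 98), (-204, 45, 92), (-200, 16, 20), (-196, 16, 19), (-192, 16, 19), (-188, 15, 19), (-184, 16, 20)]
scene 45 [(-244, 0, 8), (-240, 0, 8), (-236, 2, 5), (-232, 10, 10), (-228, None, None), (-224, None, None), (-220, None, None), (-216, 94, 98), (-212, 96, 99), (-208, 93, 97), (-204, 50, 91), (-200, 15, 19), (-196, 17, 19), (-192, 16, 21), (-188, 15, 20), (-184, 17, 19)]
scene -75 [(-244, -1, 0), (-240, 0, 3), (-236, 0, 2), (-232, None, None), (-228, None, None), (-224, None, None), (-220, None, None), (-216, 94, 98), (-212, 95, 97), (-208, 93, 97), (-204, 46, 91), (-200, 16, 20), (-196, 16, 21), (-192, 17, 21), (-188, 17, 20), (-184, 16, 19)]
floor z 16.31630145220379
panel top [ 98.05289742 213.18230879] -205.72985686348935 [-88.25175119 309.35183776]
top -30 [(-244, 0, 3), (-240, 0, 70), (-236, 69, 74), (-232, 71, 75), (-228, -1, 4), (-224, -1, 2), (-220, 0, 35), (-216, 84, 97), (-212, 94, 98), (-208, 95, 100)
[... 270 characters left out ...]
-200, 14, 17), (-196, 15, 18), (-192, 15, 18), (-188, 15, 20), (-184, 15, 18)]
top -75 [(-244, -1, 2), (-240, -1, 5), (-236, -1, 1), (-232, -1, 2), (-228, 0, 3), (-224, 0, 4), (-220, 0, 4), (-216, 74, 97), (-212, 94, 97), (-208, 93, 97), (-204, 92, 92), (-200, 16, 20), (-196, 15, 21), (-192, 16, 19), (-188, 14, 17), (-184, 14, 19)]
floor z 15.484256091076986
panel top [ 96.53087906 620.34179047] -209.17839924816485 [-495.39553668  292.04144686]
top 82 [[-209.4, 90.8], [-210.9, -94.5]]
top 87 [[-209.7, 89.6], [-211.2, -95.0]]
top 72 [[-231.4, 34.4], [-233.4, -39.4]]
scene 82 [[-211.3, -95.7], [-198.8, 97.2]]
scene 87 [[-210.3, -93.6], [-197.9, 98.5]]
scene 72 [[-232.2, -33.8], [-230.4, 37.8]]
```

```bash
cat > h.py <<'E'
from bench import r
import numpy as np
from scipy.spatial.transform import Rotation as R
def quat(phi):
    p=np.radians(phi); y=np.array([np.cos(p),np.sin(p),0]); x=np.array([0,0,-1.]); 
    q=R.from_matrix(np.c_[x,y,np.cross(x,y)]).as_quat(); return [q[3],*q[:3]]
a=np.radians(3.5); X=np.array([np.sin(a),-np.cos(a)]); Y=np.array([np.cos(a),np.sin(a)]); C=np.array([640.5,-391.5])
cab=lambda x,y:C+x*X+y*Y
TIN={"A":(448.5,-156.8,4.7),"B":(451.7,-24.8,-0.3),"C":(553.3,-104.7,-13.4)}
DR={0:(*cab(-150,39),3.5),1:(*cab(-150,-39),3.5)}
b=np.radians(.5); T=np.array([549.5,54.3]); ty=np.array([-np.sin(b),np.cos(b)])
TR={0:(*(T+42*ty),-89.5),1:(*(T-42*ty),-89.5)}
G=33.
def ft(n=20):
    F=[]
    for _ in range(n): F.append(r.get_ft_force()); r.hold(.01)
    F=np.array(F); return F.mean(0).round(2),F.std(0).round(2)
def pick(k):
    x,y,p=TIN[k]; q=quat(p)
    r.goto([x,y,150],q); r.gripper_to(.75,60)
    r.move_straight([x,y,G],max_speed=120)
    b=ft(); r.gripper_to(0,60); o=r.get_opening()
    r.move_straight([x,y,G+40],max_speed=80); r.hold(.3); f=ft(25)
    print(k,"open",round(o,3),round(r.get_opening(),3),"before",b,"lifted",f,"t",r.get_time())
    r.move_straight([x,y,170],max_speed=200)
def place(slot,floor,zt=170):
    x,y,p=slot; q=quat(p)
    r.goto([x,y,zt],q); r.move_straight([x,y,G+floor+8],max_speed=130)
    f0=ft(8)[0][2]; z=G+floor+1.5
    while True:
        r.move_straight([x,y,z],max_speed=15); f=ft(5)[0][2]
        if f-f0>2 or z<G+floor-1.6: break
        z-=.6
    print("contact z",z-G,"df",f-f0)
    r.gripper_to(.62); r.move_straight([x,y,zt],max_speed=150); print("t",r.get_time())
E
python3 - <<'E'
from h import *
for n,D in(("T",TIN),("D",DR),("R",TR)):
    for k,(x,y,p) in D.items():
        for dp in(0,180):
            print(n,k,np.round([x,y,p+dp]),[None if (j:=r.ik([x,y,z],quat(p+dp))) is None else np.round(j,2).tolist() for z in(35,170)])
for x in(-270,-125): print([None if (j:=r.ik([*cab(x,0),66],quat(3.5+dp))) is None else np.round(j,2).tolist() for dp in(0,180)])
E
```

```text
T A [ 448. -157.    5.] [[0.43, 0.7, -0.21, 2.11, 0.38, 0.37, -0.01], [0.55, 0.47, -0.36, 2.0, 0.25, 0.71, 0.11]]
T A [ 448. -157.  185.] [[0.07, 0.72, 0.33, 2.12, -0.59, 0.39, -2.18], [-0.01, 0.48, 0.44, 2.02, -0.31, 0.71, -2.45]]
T B [452. -25.  -0.] [[0.13, 0.68, -0.17, 2.17, 0.36, 0.31, -0.36], [0.28, 0.45, -0.38, 2.06, 0.26, 0.68, -0.27]]
T B [452. -25. 180.] [[-0.21, 0.7, 0.32, 2.18, -0.64, 0.35, -2.49], [-0.28, 0.45, 0.41, 2.07, -0.28, 0.67, -2.84]]
T C [ 553. -105.  -13.] [[0.29, 0.78, -0.22, 1.86, 0.31, 0.54, -0.37], [0.34, 0.58, -0.31, 1.77, 0.23, 0.83, -0.3]]
T C [ 553. -105.  167.] [[-0.15, 0.82, 0.48, 1.88, -0.64, 0.6, -2.63], [-0.19, 0.62, 0.53, 1.78, -0.4, 0.85, -2.84]]
D 0 [ 670. -239.    4.] [[0.43, 0.94, -0.23, 1.39, 0.25, 0.83, 0.18], [0.46, 0.8, -0.3, 1.3, 0.24, 1.08, 0.2]]
D 0 [ 670. -239.  184.] [[0.08, 0.98, 0.47, 1.41, -0.51, 0.88, -2.38], [0.08, 0.82, 0.48, 1.32, -0.39, 1.1, -2.48]]
D 1 [ 592. -244.    4.] [[0.49, 0.86, -0.22, 1.63, 0.27, 0.69, 0.19], [0.53, 0.69, -0.3, 1.54, 0.23, 0.95, 0.22]]
D 1 [ 592. -244.  184.] [[0.11, 0.89, 0.44, 1.64, -0.52, 0.73, -2.28], [0.09, 0.72, 0.48, 1.55, -0.37, 0.97, -2.4]]
R 0 [549.  96. -90.] [[-0.27, 0.76, 0.09, 1.88, -0.12, 0.5, -1.66], [-0.16, 0.56, -0.07, 1.79, 0.05, 0.8, -1.83]]
R 0 [549.  96.  90.] [[0.17, 0.85, -0.62, 1.87, 0.77, 0.68, 0.66], [0.25, 0.66, -0.75, 1.77, 0.56, 0.93, 0.84]]
R 1 [550.  12. -90.] [[-0.11, 0.76, 0.08, 1.91, -0.11, 0.48, -1.52], [-0.05, 0.55, -0.01, 1.81, 0.01, 0.79, -1.63]]
R 1 [550.  12.  90.] [[0.34, 0.85, -0.65, 1.89, 0.8, 0.68, 0.78], [0.4, 0.65, -0.74, 1.79, 0.54, 0.91, 1.0]]
[[0.33, 0.81, -0.3, 1.63, 0.32, 0.75, -0.06], [-0.1, 0.84, 0.45, 1.65, -0.49, 0.77, -2.5]]
[[0.5, 0.87, -0.25, 1.47, 0.25, 0.83, 0.23], [0.12, 0.91, 0.47, 1.48, -0.48, 0.87, -2.33]]
```

```bash
python3 - <<'E'
from vis import *
d=dict(np.load("scene0.npz")); vv,uu=np.nonzero(d["range_z"]>0); c,w=rays(d,np.c_[uu,vv]); P=c+w*d["range_z"][vv,uu][:,None]
s=(P[:,0]>350)&(P[:,0]<560)&(P[:,1]<-230)&(P[:,1]>-420); print("vise",np.percentile(P[s,2],[90,98,99.5]))
s=(P[:,0]>700)&(P[:,0]<900)&(P[:,1]<-150)&(P[:,1]>-420); print("behind drawer",np.percentile(P[s,2],[90,98,99.5]))
from h import *
x,y,p=TIN["A"]; r.goto([x,y,225],quat(p)); print(r.get_time())
pick("A"); d=r.get_image("wrist"); cv2.imwrite("pics/wA.png",d["img"][:,:,::-1])
E
```

```text
vise [127.71807933 131.25038268 133.1974112 ]
behind drawer [213.76549501 218.38309957 220.06146196]
1.8667
A open 0.505 0.511 before (array([-0.06,  0.02,  0.13]), array([0.47, 0.46, 0.66])) lifted (array([ 0.06, -0.13, -1.38]), array([0.4 , 0.43, 0.48])) t 5.375
```

View pics/wA.png

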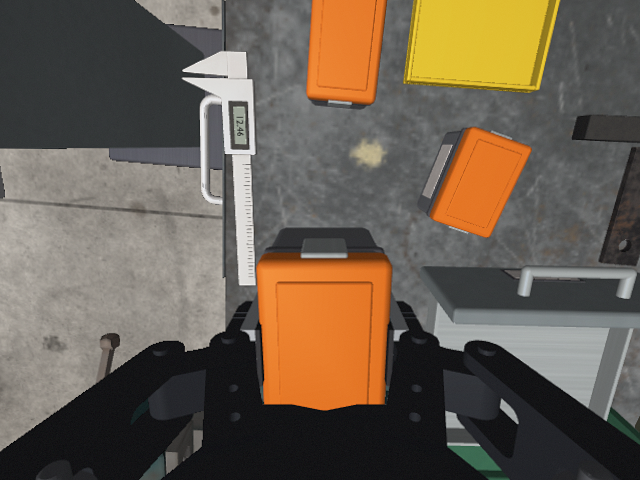

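A was held squarely (lid at about (325,340)). It weighs about 1.5 N, so it is empty and goes in the tray.

```bash
python3 - <<'E'
from vis import *
for n in("scene","top"):
    d=dict(np.load(n+"0.npz")); vv,uu=np.nonzero(d["range_z"]>0); c,w=rays(d,np.c_[uu,vv]); P=c+w*d["range_z"][vv,uu][:,None]
    for zt in(60,105,150):
        s=(P[:,0]>690)&(P[:,1]<-130)&(P[:,1]>-305)&(P[:,2]>zt)&(P[:,0]<900); print(n,zt,s.sum(),np.percentile(P[s,0],[0,2,10]) if s.any() else '')
from h import *
place(TR[0],3)
pick("B")
d=r.get_image("wrist"); cv2.imwrite("pics/wB.png",d["img"][:,:,::-1])
d=r.get_image("scene"); cv2.imwrite("pics/s1.png",d["img"][100:400,100:500,::-1])
E
```

```text
scene 60 2161 [690.51654044 700.90203596 787.26171592]
scene 105 1677 [844.16775162 850.25827597 870.30402071]
scene 150 1677 [844.16775162 850.25827597 870.30402071]
top 60 910 [690.17471517 696.25216362 730.1035823 ]
top 105 592 [707.75190478 847.45171298 857.51215019]
top 150 591 [844.03115894 847.47044852 857.52578174]
contact z 3.299999999999997 df 3.45
t 11.3333
B open 0.507 0.508 before (array([-0.17,  0.19,  0.14]), array([0.44, 0.42, 0.45])) lifted (array([ 0.07, -0.08, -1.62]), array([0.5 , 0.46, 0.45])) t 15.6417
```

View pics/wB.png

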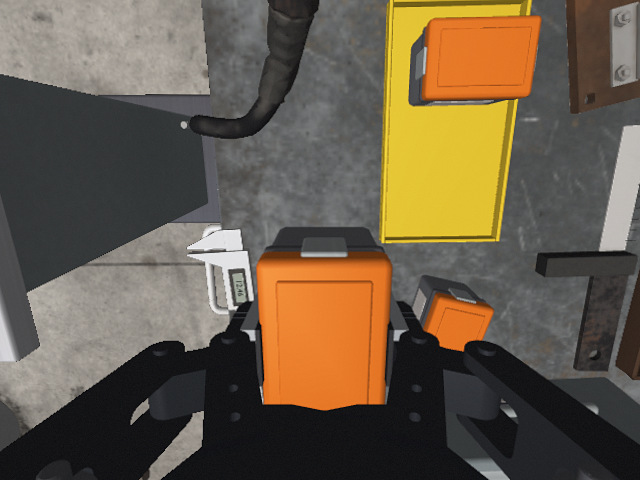

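View pics/s1.png

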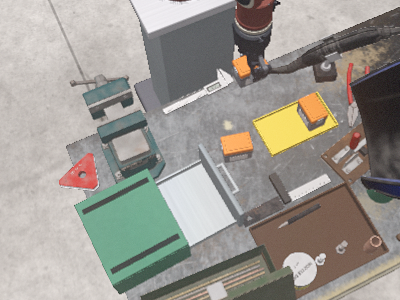

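B is also empty (about 1.8 N) and is held squarely. A stands upright in the tray, at about (312,110) in the scene crop. I place B next, then lift C.

```bash
python3 - <<'E'
from vis import *
from h import *
place(TR[1],3)
pick("C")
d=r.get_image("wrist"); cv2.imwrite("pics/wC.png",d["img"][:,:,::-1])
d=r.get_image("scene"); cv2.imwrite("pics/s2.png",cv2.resize(d["img"][150:350,200:480,::-1],None,fx=2.8,fy=2.8))
E
```

```text
contact z 3.299999999999997 df 3.1799999999999997
t 21.25
C open 0.505 0.504 before (array([-0.05,  0.11,  0.09]), array([0.47, 0.45, 0.43])) lifted (array([ 0.11, -0.04, -7.17]), array([0.55, 0.52, 0.69])) t 25.4167
```

View pics/wC.png

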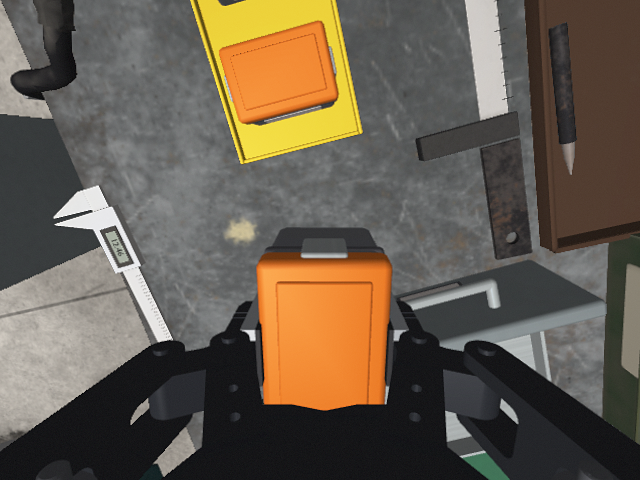

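View pics/s2.png

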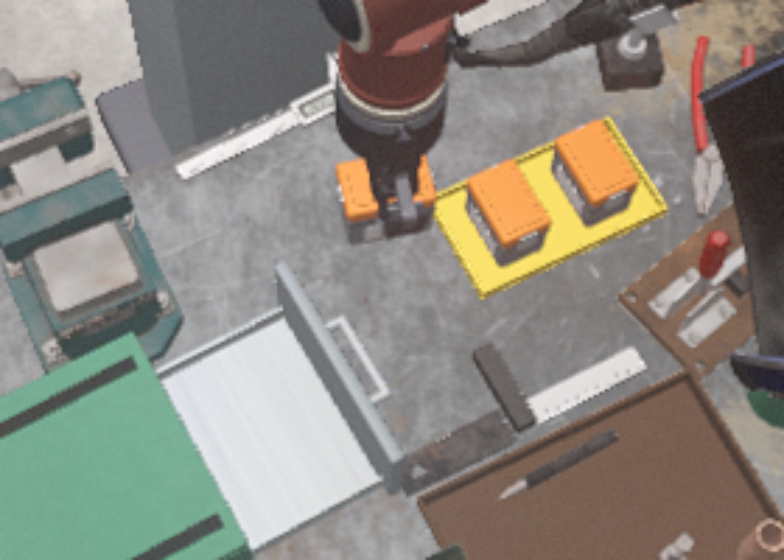

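C weighs about 7.2 N (0.73 kg), so it is full. Both empties stand upright in the tray, at about (508,210) and (595,165). C goes in the drawer.

```bash
python3 - <<'E'
from vis import *
from h import *
place((*cab(-150,0),3.5),16)
r.goto([*cab(-275,0),170],quat(3.5))
print(r.get_time())
for n in("scene","wrist"):
    d=r.get_image(n); np.savez(n+"3.npz",**d)
    cv2.imwrite(f"pics/{n}3.png",cv2.resize(d["img"][150:350,160:440,::-1],None,fx=2.8,fy=2.8) if n=="scene" else d["img"][:,:,::-1])
E
```

```text
contact z 16.299999999999997 df 2.3
t 30.3333
30.9
```

View pics/scene3.png

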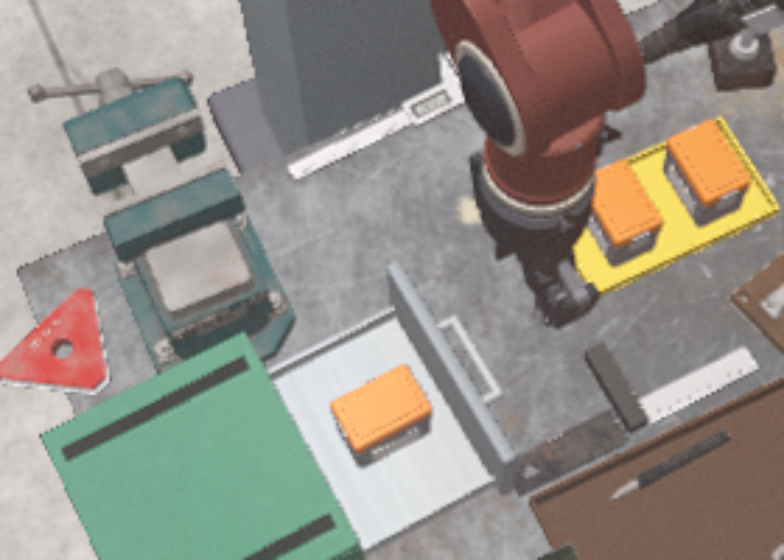

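View pics/wrist3.png

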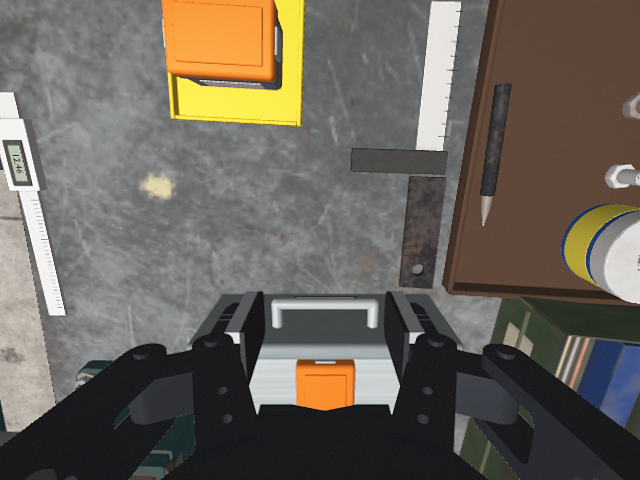

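The full tin stands upright in the drawer, at about (382,410) in the scene crop. The pull bar is at about (325,302) in the wrist image. I verify that point, then push.

```bash
python3 - <<'E'
from vis import *
from h import *
d=dict(np.load("wrist3.npz")); W=plane(d,[(325,302),(275,310),(376,310)],72)[:,:2]-C; print("bar local",np.c_[W@X,W@Y].round(1).tolist())
r.gripper_to(0)
r.move_straight([*cab(-275,0),68],max_speed=150)
f0=ft(15)[0]; ax=np.array([*X,0])
r.move_straight([*cab(-252,0),68],max_speed=60)
r.move_straight([*cab(-145,0),68],max_speed=50); print("f",(ft(8)[0]-f0)@ax,r.get_time())
x=-145
while x>-146 and x<-112:
    x+=1.5; r.move_straight([*cab(x,0),68],max_speed=30); f=(ft(6)[0]-f0)@ax; print(x,round(float(f),1))
    if f<-14: break
p=r.get_tcp_pos(); print("tcp local",(p[:2]-C)@X,r.get_time())
E
```

```text
bar local [[-237.9, 1.0], [-231.6, -34.7], [-231.7, 37.4]]
f -0.5921655397042859 35.4
-143.5 -0.9
-142.0 -0.7
-140.5 -0.2
-139.0 -0.9
-137.5 -0.5
-136.0 -0.9
-134.5 -0.8
-133.0 -0.7
-131.5 -0.6
-130.0 -0.6
-128.5 -3.0
-127.0 -5.4
-125.5 -6.6
-124.0 -9.0
-122.5 -10.6
-121.0 -11.5
-119.5 -13.4
-118.0 -15.0
tcp local -129.08520815518725 40.8
```

```bash
python3 - <<'E'
from vis import *
from h import *
r.move_straight([*cab(-165,0),68],max_speed=100)
r.move_straight([*cab(-185,0),200],max_speed=200)
r.goto([450,-60,260],quat(0))
for n in("scene","top"):
    d=r.get_image(n); np.savez(n+"4.npz",**d)
    vv,uu=np.nonzero(d["range_z"]>0); c,w=rays(d,np.c_[uu,vv]); P=c+w*d["range_z"][vv,uu][:,None]
    Lx=(P[:,:2]-C)@X; Ly=(P[:,:2]-C)@Y
    f=lambda v:int(np.median(v)) if len(v) else None
    print(n,[(x,f(P[(abs(Lx-x)<1.5)&(abs(Ly)<30),2])) for x in range(-130,-70,3)])
    for k in blobs(d,"orange",150): print(*rect(d,k,59))
cv2.imwrite("pics/s4.png",cv2.resize(dict(np.load("scene4.npz"))["img"][130:390,150:480,::-1],None,fx=2.3,fy=2.3))
cv2.imwrite("pics/t4.png",cv2.resize(dict(np.load("top4.npz"))["img"][80:330,170:490,::-1],None,fx=2.3,fy=2.3))
print(r.get_time())
E
```

```text
scene [(-130, 0), (-127, 0), (-124, 1), (-121, 0), (-118, 67), (-115, 69), (-112, 65), (-109, 0), (-106, 0), (-103, None), (-100, None), (-97, 93), (-94, 95), (-91, 95), (-88, 95), (-85, 97), (-82, 100), (-79, 100), (-76, 100), (-73, 100)]
[552.22930908  11.48030758] [67.49565887 46.19905853] 0.6808575987815857
[550.61480713  94.78024292] [68.30348206 46.59136963] 0.4958815574645996
top [(-130, 0), (-127, -1), (-124, -1), (-121, 0), (-118, 66), (-115, 65), (-112, 1), (-109, 0), (-106, None), (-103, 3), (-100, 0), (-97, 55), (-94, 94), (-91, 95), (-88, 94), (-85, 95), (-82, 99), (-79, 99), (-76, 99), (-73, 98)]
[548.24707031  94.34142303] [67.55452728 42.36458969] -0.28292083740234375
[562.56054688  11.22658157] [44.71363449 44.52355194] -0.6321868896484375
43.2833
```

View pics/s4.png

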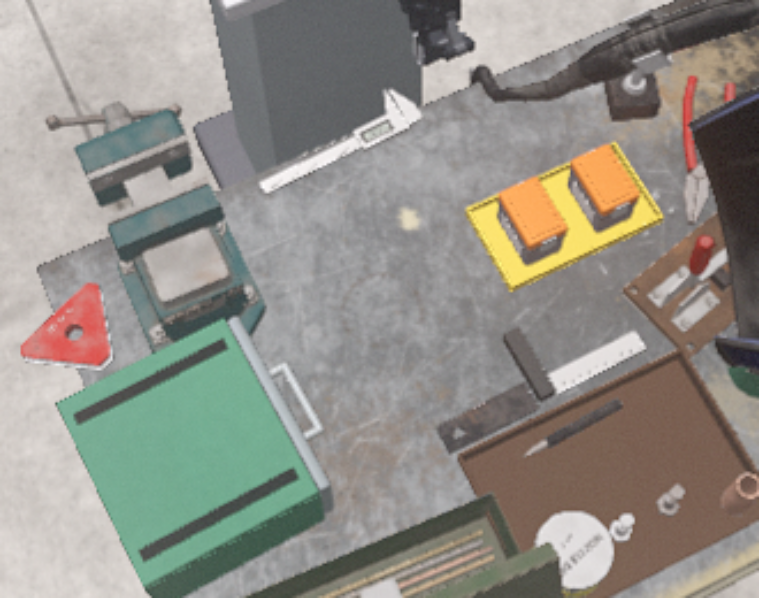

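View pics/t4.png

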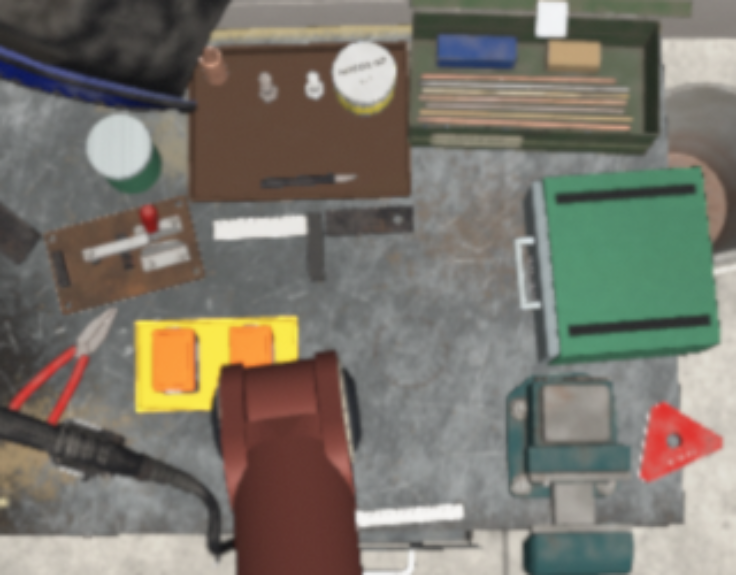

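```bash
python3 - <<'E'
from bench import r
r.close_job(); print(r.get_time())
E
```

```text
the job is handed in; nothing more can be done
the job is handed in; nothing more can be done
```

The job is handed in at about 43 s of the 70 s allowed. One tin was full and is in the closed drawer; the other two were empty and stand in the yellow tray.

- **Weights:** the two tins nearer the robot read about 1.5 N and 1.8 N when lifted, so they are empty. The third read about 7.3 N (0.74 kg), so it is full.
- **Placing:** each tin was lowered until the force sensor felt contact, then released. The last pictures show both empties upright in the tray. The full tin was upright in the drawer before I shut it, but I could not see it afterwards.
- **Drawer:** it slid with about 1 N, then came up against a firm stop, where I pushed to 15 N. Depth readings put the pull bar about 119 mm further in and the panel flush against the cabinet front.
- **Tools:** they appear undisturbed in the last pictures, judged by eye.
- **Disagreement:** the scene and top cameras differed by 1–2 mm on positions. In the last top view the arm half-hid one tray tin, so I checked that one from the scene view only.

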